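# Charge the frit mill and hold its feed gate open

### The job

Charge the glass frit mill: use the scoop to take the three lumps of glass cullet out of the open-fronted pan (they are sharp, so never touch them with the fingers) and tip them into the mill's hopper while its gate is shut, then lay the scoop down. Next pull the gate rod out of its spring barrel until the groove turned in the rod is level with the barrel's end, so that the lumps drop onto the rolls, and finish still holding the rod there: the spring shuts the gate if you let go. Leave the jars, the brass mould and the callipers where they are.

Things in the scene. Friction and masses are not known exactly. Their poses are not given: they have to be found in the camera images.
- pan: Bright sheet-steel tray fixed to the bench, 170 mm long (x = -95 to +75 mm) and 100 wide (y); origin on its underside. Floor 2 mm thick. Open at its -x end (to the left, away from the mill); walls 30 mm high on both sides (inner faces y = +-48 mm), back wall 34 mm high (inner face x = +73 mm). Slippery steel.
- scoop: Aluminium scoop, 0.14 kg, level in the pan's open end, nose to the lumps, handle out to the left. Origin under the blade's centre, +x to the nose, z up. Flat blade 72 x 82 mm, 1.5 mm thick, open at the nose; side walls 26 mm high at the rear falling to 6, rear wall 28. Wooden handle: level bar 16 mm wide (y), 18 high, its middle 42 mm above the underside, x = -55 to -153 mm.
- scoop_grip (a point): Point inside the scoop's handle, 90 mm behind the scoop's origin and 42 mm above its underside: a good place to grip, across the handle (scoop y).
- scoop_nose (a point): Middle of the scoop's nose edge, on its underside, 36 mm ahead of its origin.
- lump0: Lump of green bottle glass, faceted, about 22 x 20 x 17 mm, 15 g, slippery (friction 0.3: it slides off the scoop from some 20 degrees). Lies in the pan between scoop and back wall; origin at its underside. Pushed to the back wall by the scoop's nose sliding on the pan's floor, lumps climb into the blade.
- lump1: Second lump, like lump0.
- lump2: Third lump, like lump0.
- mill: Small grey electric frit mill bolted to the bench, origin at its underside straight below the hopper. The gate rod pulls out along its -x; its -y side, a clear window onto two toothed rolls, faces the robot. From below: roll chamber (inside x, y within +-37 mm, up to z = 94 mm), flat gate guide (z 94 to 113 mm, x within +-111, y +-49), square hopper above.
- hopper_mouth (a point): Centre of the hopper's square mouth at its rim, 188 mm above the bench: 120 x 120 mm inside (sides along the mill's x and y), narrowing to 56 x 56 mm at the gate, 76 mm below.
- chamber (a point): Centre of the space over the rolls, 65 mm above the bench.
- barrel_end (a point): Centre of the spring barrel's open end, 154 mm from the mill's origin towards -x, 103 mm above the bench; the barrel is a level tube 31 mm across at its end and the rod slides along its axis.
- rod_knob (a point): Centre of the waisted pull knob at the end of the gate rod: a level spool along the mill's x, 42 mm long, waist 21 mm across over 26 mm, end flanges 30 mm across, 103 mm above the bench and free below. Grip the waist across (mill y) from above.
- rod_mark (a point): The groove turned in the gate rod (rod 10 mm across, groove 4 mm wide), hidden in the barrel while the gate is shut; 93 mm from the knob's centre towards the mill. It is at the mark when it lies at barrel_end.
- gate_rod (a joint): How far the gate rod is pulled out, m: 0 = gate shut (where its inner spring draws it), 0.062 = groove at the barrel's end, the port in the gate plate square under the hopper; 0.085 = end stop, the port has run past and is partly shut again. Pull needed: 3.3 N at the start, about 10 N at the mark.
- frit_jar_a: Bystander: frit jar with a screw lid, 48 mm across, 63 mm tall; origin at the centre of its underside.
- frit_jar_b: Bystander: second frit jar, like the first; origin at the centre of its underside.
- ribbed_mould: Bystander: ribbed brass mould, 60 mm across, 57 mm tall; origin at the centre of its underside.
- callipers: Bystander: pair of brass callipers, 121 x 55 x 11 mm, lying; origin at the centre of its underside.

How it is judged:
By the outcome, as a careful person would: the job done as asked, in the order asked, and still so for the second after the job is handed in, while the arm keeps its last pose, push and grip.
It also fails if it takes over 58 s, if anything falls off the work surface, if the arm or the gripper's body presses on something with over 40 N, if the wrist force passes 120 N, or if a joint passes its speed limit or range.

### The arm

A 6-joint arm with a two-finger parallel gripper is mounted at the origin on a cart in front of the work surface, level with it; the furniture and walls round the work are solid. World frame = base frame: x ahead of the robot, y to its left, z up, the work surface at z = 0. Lengths are in mm, angles in rad, forces in N, time in s.
With the tool pointing down it reaches from about 350 to 775 mm from the base axis. Payload 7.3 kg.
Tool frame: the origin (TCP) lies at the very end of the fingers, on their centre line; the grasp point (between the pads) lies 19 mm behind it; z points along the fingers, y is the line along which they close (so a half turn about z gives the same grasp; the last joint's range is limited). The gripper opens to 92 mm and grips with 3 to 60 N. Pads are 19 mm wide; open, the fingers measure 130 mm over their backs; the gripper's body (75 mm by 190 mm) begins 47 mm behind the grasp point.
Start: joints at [-1.409, 0.342, 1.524, -0, 1.275, -0.146], TCP at [159.078, -500.339, 226.741] pointing down, gripper open.
Joint ranges: [-2.53, 2.53], [-0.77, 2.02], [0.04, 2.7], [-1, 4.14], [0.28, 2.66], [-3.11, 3.11]. Speed limits (rad/s): [2.57, 2.57, 3.14, 3.14, 3.14, 3.14].

### API

Orientations are given as [roll, pitch, yaw] about the fixed x, y, z axes, in that order (R = Rz(yaw) Ry(pitch) Rx(roll)).
In Python, from plant import get_obs, vision, workorder gives the robot as it stands.
- The arm moves only by the shell command python3 -m pendant 'ROWS' [OPENING]. ROWS is a JSON object of lists of equal length, an entry for each row: "dp": the shift along the tool's x, y, z in m, a list of three; "rotation": the turn, a rotation vector about the tool's x, y, z in rad, a list of three. A call has 1 to 8 rows; each row is the pose to reach, as a shift and turn from the pose commanded when the call began, along the tool's axes at that moment; what a row does not reach only later rows make up. A row lasts 1/8 s, in which the tool goes at most 62.5 mm and 10.7 degrees, less where a joint would pass 70% of its speed; a pose out of reach is approached as far as the arm can. A call with a gripper value outside its range is refused whole. OPENING is the finger opening in m, from 0 to 0.0918, set as the call begins (- or left out, the last holds). The fingers move at their own pace and stop on an object; the grip force is fixed at half the most. Time passes only in rows, so rows that repeat a pose let the fingers close. It gives the time, the measured TCP pose, the force, the opening and the grip force at its end, in the units of the state.
- get_obs(): the state, without advancing time (a new reading comes with each control period).
- vision.capture(name): name is "side" or "top"; returns a dict with "pixels" (384x512x3 uint8, red, green, blue), "vfov" (degrees; the focal length in pixels is half the picture's height over the tangent of half this angle, whatever the lens; pixels are square), "cx", "cy" (the principal point, pixels), "dist" ([k1, k2, p1, p2, k3] as OpenCV has them; the pictures are not rectified), "pose" (4x4, takes a point from camera to world coordinates). Camera axes: x right, y up, looking along -z (the intrinsics and any distortion apply to the point x, -y, -z); pixel columns grow to the right and rows downward; lengths in mm; the calibration is good to about 2 mm. A picture is of the moment at which its call begins. There is no depth.
- workorder.close_job(): hands the job in; it is judged then, once.
The state is a dict: "time": time; "joint_positions": joint angles; "dq": joint speeds; "tau": joint torques, N m; "tool_pos": TCP position; "tcp_rot": TCP orientation; "contact_force": force on the tool from outside, world axes, zero at the start; "moment": the same for the moment, N m; "grip_width": finger opening in mm; "finger_force": force on a finger pad.
Only numpy, scipy, OpenCV 4.12 (cv2) and the standard library are available. Lean on these libraries where they do the work, as an engineer would, in place of code of your own. Each camera call takes 0.05 s, during which the arm holds its last target. There are 200 camera calls.

## Working session

There is one attempt and no reset: what is moved stays moved. The work goes in short steps, Python scripts to look and compute and a shell command to move; the robot and the scene stay as the last step left them, time stands still between calls to the robot, and variables do not carry over. Pictures are saved under pics/ and viewed, at most 10 in all, crops included, and the job is handed in when it is done.

```bash
ls; mkdir -p pics
cat > h.py <<'E'
import numpy as np, cv2
from plant import get_obs, vision, workorder
def cap(n,f=None):
    c=vision.capture(n)
    if f: cv2.imwrite(f'pics/{f}.png',c['pixels'][:,:,::-1])
    return c
def K(c):
    h=c['pixels'].shape[0]; f=h/2/np.tan(np.radians(c['vfov'])/2)
    return np.array([[f,0,c['cx']],[0,f,c['cy']],[0,0,1.]])
def ray(c,uv):
    p=cv2.undistortPoints(np.array([[uv]],float),K(c),np.array(c['dist'],float))[0,0]
    T=np.array(c['pose']); d=T[:3,:3]@np.array([p[0],-p[1],-1.]); return T[:3,3],d/np.linalg.norm(d)
def onz(c,uv,z):
    o,d=ray(c,uv); return o+d*(z-o[2])/d[2]
def proj(c,P):
    T=np.array(c['pose']); q=(np.atleast_2d(P)-T[:3,3])@T[:3,:3]; q=q*[1,-1,-1]
    return cv2.projectPoints(q.reshape(-1,1,3),np.zeros(3),np.zeros(3),K(c),np.array(c['dist'],float))[0][:,0]
def tri(c1,u1,c2,u2):
    o1,d1=ray(c1,u1);o2,d2=ray(c2,u2)
    s=np.linalg.lstsq(np.stack([d1,-d2],1),o2-o1,rcond=None)[0]
    a,b=o1+s[0]*d1,o2+s[1]*d2; return (a+b)/2,np.linalg.norm(a-b)
E
python3 - <<'E'
from h import *
import pickle
a=cap('top','top0');b=cap('side','side0');pickle.dump((a,b),open('c0.pkl','wb'))
for c in(a,b):print(c['vfov'],c['cx'],c['cy'],c['dist'],np.round(c['pose'],3).tolist())
print(get_obs())
E
```

```text
pics
54.06446838093724 260.61287534351465 187.49975968038072 [0.00803035 0.         0.         0.         0.        ] [[-0.016, 0.985, -0.169, 351.782], [-1.0, -0.015, 0.01, 240.784], [0.008, 0.17, 0.985, 973.182], [0.0, 0.0, 0.0, 1.0]]
51.54947006008947 247.25441043254838 193.21723896724453 [-0.03517659  0.          0.          0.          0.        ] [[-0.957, 0.151, -0.247, 285.491], [-0.289, -0.481, 0.828, 995.819], [0.006, 0.863, 0.504, 562.952], [0.0, 0.0, 0.0, 1.0]]
{'time': 0.1, 'joint_positions': array([-1.40904902e+00,  3.42667085e-01,  1.52490009e+00, -1.91627128e-05,
        1.27542387e+00, -1.45986099e-01]), 'dq': array([ 6.20590232e-04, -2.65847294e-03, -1.35954229e-03, -9.79954093e-05,
       -4.18622005e-04,  5.94611949e-04]), 'tau': array([ 4.73466957e-05, -4.32007849e+01, -2.44691902e+01,  7.19163590e-02,
        5.26440656e-02, -4.01041495e-05]), 'tool_pos': array([ 158.98580226, -499.9688196 ,  226.11465354]), 'tcp_rot': array([-3.14020647e+00, -1.85291819e-04,  3.07738870e-01]), 'contact_force': array([-0.31165072, -0.12546263,  0.61168972]), 'moment': array([ 0.02671442, -0.03603903,  0.02608023]), 'finger_force': 0.0, 'grip_width': 91.99763260655736}
```

View pics/top0.png

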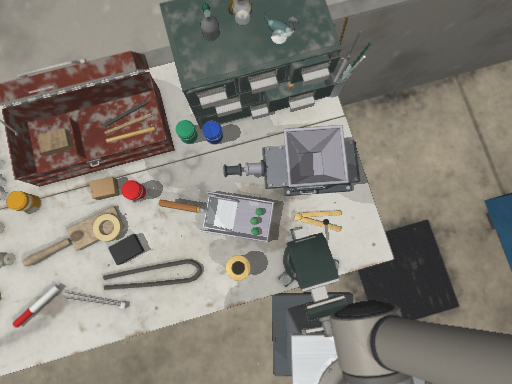

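View pics/side0.png

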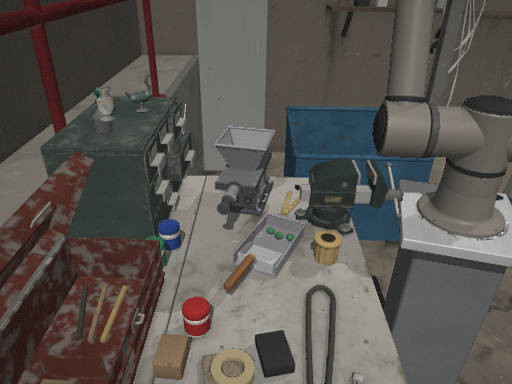

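Top view: the pan is at about (240,216), the scoop handle at (180,206), the lumps near (257,222), the mill at (315,158) and the knob at (232,170). Side view: the knob is at (230,205) and the handle at (240,272). I'll zoom in next.

Run:
```python
import pickle,cv2
a,b=pickle.load(open('c0.pkl','rb'))
t=a['pixels'][115:250,150:370,::-1]; s=b['pixels'][120:300,190:320,::-1]
t=cv2.resize(t,None,fx=3.6,fy=3.6,interpolation=cv2.INTER_CUBIC);s=cv2.resize(s,None,fx=3.3,fy=3.3,interpolation=cv2.INTER_CUBIC)
cv2.imwrite('pics/t1.png',t);cv2.imwrite('pics/s1.png',s)
```

```text
(no output)
```

View pics/t1.png

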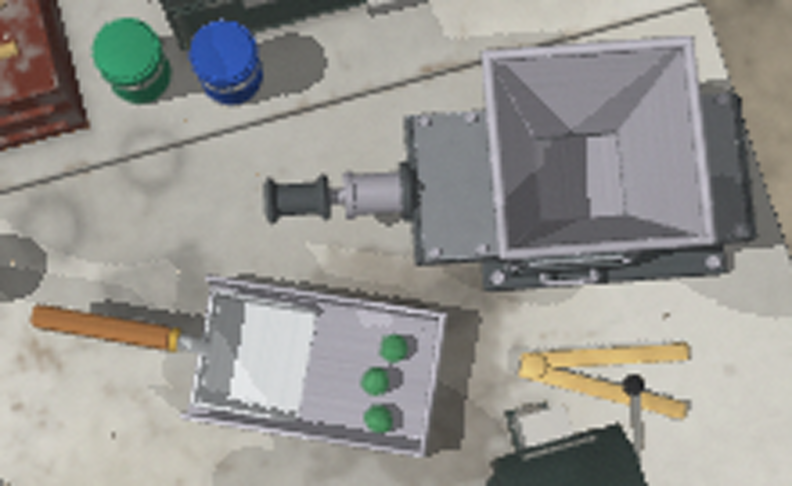

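View pics/s1.png

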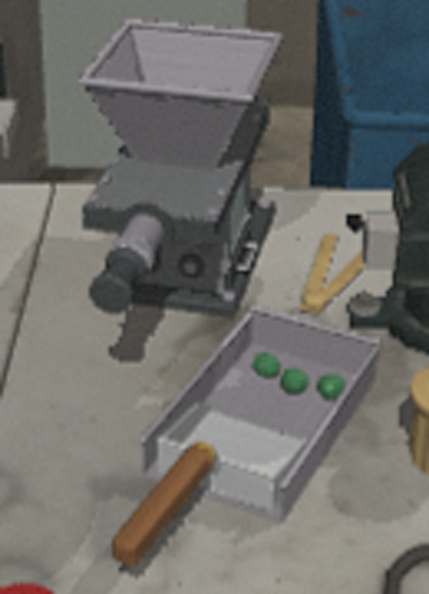

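The zoomed top view shows the pan corners at crop (208,278), (445,313), (425,455), (190,415), and the hopper rim at (485,50), (692,40), (717,245), (500,258). The knob runs (270,200)–(323,196) and the handle (33,317)–(178,340). The side crop confirms the layout, with the knob's end flange at (110,290) and the handle end at (128,550).

Run:
```python
from h import *
import pickle
a,b=pickle.load(open('c0.pkl','rb'))
np.set_printoptions(precision=1,suppress=True)
t=lambda x,y:(149.6+x/3.6,114.6+y/3.6)
s=lambda x,y:(189.7+x/3.3,119.7+y/3.3)
ang=lambda d:np.degrees(np.arctan2(d[1],d[0]))
B1,B2=[onz(a,t(*p),34) for p in((445,313),(425,455))]
F1,F2=[onz(a,t(*p),30) for p in((208,278),(190,415))]
print('pan',B1,B2,F1,F2,'W',np.linalg.norm(B1-B2),np.linalg.norm(F1-F2),'L',np.linalg.norm(((B1+B2-F1-F2)/2)[:2]),'yaw',ang(B1+B2-F1-F2), 'mid F,B',(F1+F2)/2,(B1+B2)/2)
R=[onz(a,t(*p),188) for p in((485,50),(692,40),(717,245),(500,258))]
print('hop',*R,'c',sum(R)/4,'sides',[np.linalg.norm(R[i]-R[i-1]) for i in range(4)],'yaw',ang(R[1]-R[0]),ang(R[2]-R[3]),ang(R[0]-R[3])-90)
Rs=[s(*p) for p in((130,22),(280,37),(250,100),(85,82))]
k=[onz(a,t(*p),103) for p in((270,200),(323,196))]
print('knob',*k,np.linalg.norm(k[0]-k[1]),'yaw',ang(k[1]-k[0]))
hsv=cv2.cvtColor(a['pixels'],cv2.COLOR_RGB2HSV)
hb=cv2.cvtColor(b['pixels'],cv2.COLOR_RGB2HSV)
# handle
def blobs(h,lo,hi,win,n):
    m=cv2.inRange(h,lo,hi);z=np.zeros_like(m);x0,x1,y0,y1=win;z[y0:y1,x0:x1]=m[y0:y1,x0:x1]
    N,l,st,c=cv2.connectedComponentsWithStats(z);o=sorted(range(1,N),key=lambda i:-st[i,4])[:n];return [(c[i],st[i,4],l==i) for i in o]
H=blobs(hsv,(5,100,60),(20,255,255),(152,205,190,225),1)[0]
rect=cv2.minAreaRect(np.argwhere(H[2])[:,::-1].astype(np.float32)); box=cv2.boxPoints(rect)
print('handle px',rect); W=np.array([onz(a,p,46) for p in box]); print(W)
e=sorted([(W[i]+W[i-1])/2 for i in range(4)],key=lambda p:p[1]); print('handle ends',e[0],e[-1],'yaw',ang(e[0]-e[-1]),np.linalg.norm(e[0]-e[-1]))
hs=blobs(hb,(5,100,60),(20,255,255),(215,265,245,300),1)[0]
print('tri handle centroid',tri(a,H[0],b,hs[0]))
G=blobs(hsv,(45,90,40),(85,255,255),(230,280,200,235),3);Gb=blobs(hb,(45,90,40),(85,255,255),(260,300,220,245),3)
for g in G: print('lump',g[0],g[1],onz(a,g[0],10))
for g in Gb: print('lumpS',g[0],g[1],onz(b,g[0],10))
print('side hop',[tri(a,t(*p),b,q) for p,q in zip(((485,50),(692,40),(717,245),(500,258)),[Rs[i] for i in (0,1,2,3)])])
print([proj(b,r) for r in R],Rs)
```

```text
pan [476.9 199.7  34. ] [378.8 215.6  34. ] [504.8 365.9  30. ] [409.  377.6  30. ] W 99.35658023255847 96.55582052147258 L 166.6529510886443 yaw -100.03279934398464 mid F,B [456.9 371.8  30. ] [427.9 207.6  34. ]
hop [616.3 178.7 188. ] [620.9  53.1 188. ] [494.4  45.  188. ] [488.5 173.3 188. ] c [555.  112.5 188. ] sides [np.float64(127.8901905524458), np.float64(125.72075438498905), np.float64(126.7172025776057), np.float64(128.49344242994562)] yaw -87.91991086943148 -87.37591522769313 -87.57648578802525
knob [544.2 316.  103. ] [546.4 281.2 103. ] 34.858497671130685 yaw -86.4058258008756
handle px ((177.78378295898438, 205.29730224609375), (38.469364166259766, 6.247161388397217), 9.462322235107422)
[[470.5 484.7  46. ]
 [485.8 482.6  46. ]
 [468.6 388.5  46. ]
 [453.3 390.9  46. ]]
handle ends [461.  389.7  46. ] [478.2 483.7  46. ] yaw -100.37247933936975 95.55861466537927
tri handle centroid (array([469.4, 436.8,  41. ]), np.float64(1.2955300259434566))
lump [259.  211.2] 41 [455.5 235.7  10. ]
lump [253.9 220.4] 39 [432.2 249.2  10. ]
lump [254.8 231. ] 39 [405.3 247.1  10. ]
lumpS [278.6 234.9] 40 [430.  251.7  10. ]
lumpS [270.2 230.2] 36 [453.3 239.3  10. ]
lumpS [289.6 236.4] 35 [404.2 249.8  10. ]
side hop [(array([586.1, 180.3, 238.4]), np.float64(25.667790749556143)), (array([552.1,  55.9, 203.9]), np.float64(120.33955095938191)), (array([514.9,  28.8, 118.5]), np.float64(15.67384536611949)), (array([543.3, 190.6, 191.1]), np.float64(114.599737745072))]
[array([[212.5, 143.1]]), array([[228.1, 125. ]]), array([[275.3, 129.3]]), array([[265. , 148.9]])] [(229.0939393939394, 126.36666666666667), (274.54848484848486, 130.9121212121212), (265.45757575757574, 150.0030303030303), (215.45757575757574, 144.54848484848486)]
```

```bash
cat >> h.py <<'E'
from scipy.spatial.transform import Rotation as Ro
def go(*targets):
    """targets: (x,y,z TCP mm, scoop yaw deg, nose-up tilt deg) -> dp, rotation in current tool axes"""
    o=get_obs();p=o['tool_pos'];R=Ro.from_euler('xyz',o['tcp_rot'])
    for x,y,z,yaw,t in targets:
        T=Ro.from_euler('z',yaw+180,degrees=True)*Ro.from_euler('x',180,degrees=True)*Ro.from_euler('y',-t,degrees=True)
        # tool y = scoop y; nose up t
        d=R.inv().apply(np.array([x,y,z])-p)/1000; r=(R.inv()*T).as_rotvec()
        print('dp',np.round(d,4).tolist(),'rot',np.round(r,3).tolist(),'|dp| %.3f deg %.0f'%(np.linalg.norm(d),np.degrees(np.linalg.norm(r))))
def tcp(nose,yaw,t,g=(-126,0,42)):
    """TCP for scoop nose position, yaw, nose-up tilt"""
    S=Ro.from_euler('z',yaw,degrees=True)*Ro.from_euler('y',-t,degrees=True)
    return np.array(nose)+S.apply(np.array(g)+[0,0,-19])
E
python3 - <<'E'
from h import *
import pickle
a,b=pickle.load(open('c0.pkl','rb'))
np.set_printoptions(precision=0,suppress=True)
# check tilt sign: nose-up => tool z(down) should tilt toward nose(-y)?? 
T=Ro.from_euler('z',-90+180,degrees=True)*Ro.from_euler('x',180,degrees=True)*Ro.from_euler('y',-20,degrees=True)
S=Ro.from_euler('z',-90,degrees=True)*Ro.from_euler('y',-20,degrees=True)
print(T.as_matrix().round(2),S.as_matrix().round(2))
for p in((200,122),(345,95),(185,118)): print('cab base',onz(a,p,0),onz(a,p,150),onz(a,p,300))
print('vise top',onz(a,(312,240),0),onz(a,(312,240),120))
print('cab side',onz(b,(160,235),0), 'cab corner top side ray z',[onz(b,(146,147),z) for z in (200,300,350)],[onz(a,(187,122),z) for z in (200,300,350)])
go((159,-500,330,-162,0),(450,-280,350,-140,0),(540,50,350,-120,0),(470,415,200,-100,0))
E
```

```text
[[ 0.  1.  0.]
 [ 1. -0. -0.]
 [-0.  0. -1.]] [[ 0.  1. -0.]
 [-1.  0.  0.]
 [ 0.  0.  1.]]
cab base [701. 391.   0.] [647. 368. 150.] [593. 345. 300.]
cab base [773.  -5.   0.] [708.  33. 150.] [643.  71. 300.]
cab base [713. 432.   0.] [657. 402. 150.] [602. 373. 300.]
vise top [381. 101.   0.] [377. 118. 120.]
cab side [702. 323.   0.] cab corner top side ray z [array([741., 271., 200.]), array([615., 471., 300.]), array([553., 570., 350.])] [array([630., 388., 200.]), array([594., 369., 300.]), array([576., 360., 350.])]
dp [0.0, -0.0001, -0.1039] rot [-0.001, -0.0, -0.006] |dp| 0.104 deg 0
dp [0.344, -0.1217, -0.1237] rot [-0.001, -0.0, -0.39] |dp| 0.385 deg 22
dp [0.5297, -0.4089, -0.1232] rot [-0.001, -0.001, -0.739] |dp| 0.680 deg 42
dp [0.5735, -0.7777, 0.0273] rot [-0.001, -0.001, -1.089] |dp| 0.967 deg 62
```

```bash
python3 -m pendant '{"dp":[[0,0,-0.104],[0,0,-0.104],[0.344,-0.122,-0.124],[0.344,-0.122,-0.124],[0.344,-0.122,-0.124],[0.344,-0.122,-0.124],[0.344,-0.122,-0.124],[0.344,-0.122,-0.124]],"rotation":[[0,0,0],[0,0,0],[0,0,-0.39],[0,0,-0.39],[0,0,-0.39],[0,0,-0.39],[0,0,-0.39],[0,0,-0.39]]}' 0.0918
python3 - <<'E'
from h import *
go((540,50,350,-120,0),(470,415,250,-100,0),(467,423,100,-100,0))
E
```

```text
time: 1.1
tool_pos: [451.4, -278.0, 350.5]
tcp_rot: [-3.141, 0.0, 0.699]
contact_force: [0.4, -0.9, 0.4]
grip_width: 92.0
finger_force: 0.0
dp [0.2788, -0.1942, 0.0006] rot [-0.0, -0.0, -0.349] |dp| 0.340 deg 20
dp [0.46, -0.5187, 0.1008] rot [-0.0, -0.0, -0.698] |dp| 0.701 deg 40
dp [0.4628, -0.5267, 0.2508] rot [-0.0, -0.0, -0.698] |dp| 0.745 deg 40
```

```bash
python3 -m pendant '{"dp":[[0.279,-0.194,0],[0.279,-0.194,0],[0.279,-0.194,0],[0.279,-0.194,0],[0.279,-0.194,0],[0.46,-0.519,0.1],[0.46,-0.519,0.1],[0.46,-0.519,0.1]],"rotation":[[0,0,-0.35],[0,0,-0.35],[0,0,-0.35],[0,0,-0.35],[0,0,-0.35],[0,0,-0.7],[0,0,-0.7],[0,0,-0.7]]}'
python3 - <<'E'
from h import *
go((470,415,250,-100,0),(467,423,90,-100.2,0),(467,423,26,-100.2,0))
E
```

```text
time: 2.1
tool_pos: [502.4, 203.1, 304.0]
tcp_rot: [-3.141, 0.0, 1.4]
contact_force: [0.5, -0.1, 0.1]
grip_width: 92.1
finger_force: 0.0
dp [0.2033, -0.068, 0.054] rot [-0.0, 0.0, 0.003] |dp| 0.221 deg 0
dp [0.2108, -0.0722, 0.214] rot [-0.0, 0.0, 0.007] |dp| 0.309 deg 0
dp [0.2108, -0.0722, 0.278] rot [-0.0, 0.0, 0.007] |dp| 0.356 deg 0
```

```bash
python3 -m pendant '{"dp":[[0.203,-0.068,0.054],[0.203,-0.068,0.054],[0.203,-0.068,0.054],[0.203,-0.068,0.054],[0.211,-0.072,0.214],[0.211,-0.072,0.214],[0.211,-0.072,0.214],[0.211,-0.072,0.214]],"rotation":[[0,0,0],[0,0,0],[0,0,0],[0,0,0],[0,0,0],[0,0,0],[0,0,0],[0,0,0]]}'
python3 - <<'E'
from h import *
cap('side','s2')
go((467,423,25.5,-100.2,0))
E
```

```text
time: 3.1
tool_pos: [466.5, 420.2, 87.4]
tcp_rot: [-3.136, 0.005, 1.398]
contact_force: [0.0, 0.1, 0.4]
grip_width: 91.8
finger_force: 0.0
dp [0.0017, -0.0013, 0.0646] rot [-0.002, 0.002, 0.005] |dp| 0.065 deg 0
```

View pics/s2.png

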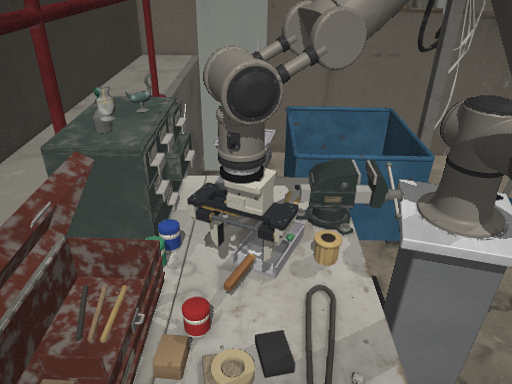

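The fingers straddle the handle, which is at (240,270), so I'll go down and close.

```bash
python3 -m pendant '{"dp":[[0.001,0,0.03],[0.001,0,0.062],[0.001,0,0.062],[0.001,0,0.062]],"rotation":[[0,0,0],[0,0,0],[0,0,0],[0,0,0]]}';python3 -m pendant '{"dp":[[0,0,0],[0,0,0],[0,0,0],[0,0,0],[0,0,0],[0,0,0]],"rotation":[[0,0,0],[0,0,0],[0,0,0],[0,0,0],[0,0,0],[0,0,0]]}' 0.008
python3 - <<'E'
from h import *
o=get_obs();p=o['tool_pos'];print(p,o['tcp_rot'],o['contact_force'])
d=np.array([np.cos(np.radians(-100.1)),np.sin(np.radians(-100.1))]);n=np.array([-d[1],d[0]])
org=np.array([440.7,279.9]);q=p[:2]-org
print('pan coords of tcp',q@d,q@n,'nose',q@d+126)
# shift scoop to pan y=-4, then nose to 40, 71
for X in (-19,30,60,71):
    w=org+d*(X-126)+n*-4; print(X,w); go((w[0],w[1],p[2],-100.1,0))
E
```

```text
time: 3.65
tool_pos: [470.0, 423.3, 31.4]
tcp_rot: [3.139, -0.003, 1.398]
contact_force: [0.0, 1.0, 0.5]
grip_width: 91.8
finger_force: 0.0
time: 4.4
tool_pos: [468.6, 422.4, 28.7]
tcp_rot: [-3.141, 0.0, 1.398]
contact_force: [0.1, -0.2, 0.1]
grip_width: 36.0
finger_force: 0.0
[468.59416696 422.39432273  28.72625437] [-3.14148999e+00  2.56077768e-04  1.39784958e+00] [ 0.08989331 -0.21337492  0.09047678]
pan coords of tcp -145.1778225958775 2.473133213736808 nose -19.1778225958775
-19 [462.19016256 423.354428  ]
dp [-0.0002, -0.0065, 0.0] rot [-0.0, 0.0, 0.003] |dp| 0.006 deg 0
30 [453.59719298 375.11377218]
dp [-0.0492, -0.0066, 0.0] rot [-0.0, 0.0, 0.003] |dp| 0.050 deg 0
60 [448.3361912  345.57867678]
dp [-0.0792, -0.0067, 0.0] rot [-0.0, 0.0, 0.003] |dp| 0.079 deg 0
71 [446.40715722 334.7491418 ]
dp [-0.0902, -0.0068, 0.0] rot [-0.0, 0.0, 0.003] |dp| 0.090 deg 0
```

```bash
python3 -m pendant '{"dp":[[0,0,0.003],[0,0,0.003],[0,0,0.003],[0,0,0.003],[0,0,0.003]],"rotation":[[0,0,0],[0,0,0],[0,0,0],[0,0,0],[0,0,0]]}' 0.008
```

```text
time: 5.03
tool_pos: [468.6, 422.4, 25.8]
tcp_rot: [-3.142, 0.0, 1.398]
contact_force: [-0.2, 0.9, -1.2]
grip_width: 15.7
finger_force: 29.8
```

```bash
python3 -m pendant '{"dp":[[-0.006,-0.003,0.0005],[-0.012,-0.0065,0.0005],[-0.018,-0.0065,0.0005],[-0.024,-0.0065,0.0005],[-0.030,-0.0065,0.0005],[-0.036,-0.0065,0.0005],[-0.042,-0.0065,0.0005],[-0.048,-0.0065,0.0005]],"rotation":[[0,0,0],[0,0,0.003],[0,0,0.003],[0,0,0.003],[0,0,0.003],[0,0,0.003],[0,0,0.003],[0,0,0.003]]}';python3 -m pendant '{"dp":[[-0.005,0,0],[-0.010,0,0],[-0.015,0,0],[-0.020,0,0],[-0.025,0,0],[-0.030,0,0],[-0.033,0,0],[-0.036,0,0]],"rotation":[[0,0,0],[0,0,0],[0,0,0],[0,0,0],[0,0,0],[0,0,0],[0,0,0],[0,0,0]]}'
python3 - <<'E'
from h import *
o=get_obs();p=o['tool_pos']
d=np.array([np.cos(np.radians(-100.1)),np.sin(np.radians(-100.1))]);n=np.array([-d[1],d[0]])
q=p[:2]-[440.7,279.9];print('nose',q@d+126,q@n)
a=cap('top');b=cap('side')
t=cv2.resize(a['pixels'][180:255,190:300,::-1],None,fx=4,fy=4,interpolation=2);s=cv2.resize(b['pixels'][200:300,210:330,::-1],None,fx=3.3,fy=3,interpolation=2)
s=cv2.resize(s,(int(s.shape[1]),300));cv2.imwrite('pics/m3.png',cv2.hconcat([t[:300],s[:300]])[:, :800])
E
```

```text
time: 6.02
tool_pos: [454.0, 375.9, 25.4]
tcp_rot: [3.141, -0.0, 1.395]
contact_force: [-0.5, 0.1, -0.1]
grip_width: 15.8
finger_force: 29.8
time: 7.02
tool_pos: [445.4, 341.7, 25.3]
tcp_rot: [-3.139, 0.0, 1.396]
contact_force: [-9.2, 7.1, 3.5]
grip_width: 15.2
finger_force: 29.8
nose 64.35450636446109 -6.18551936892824
```

View pics/m3.png

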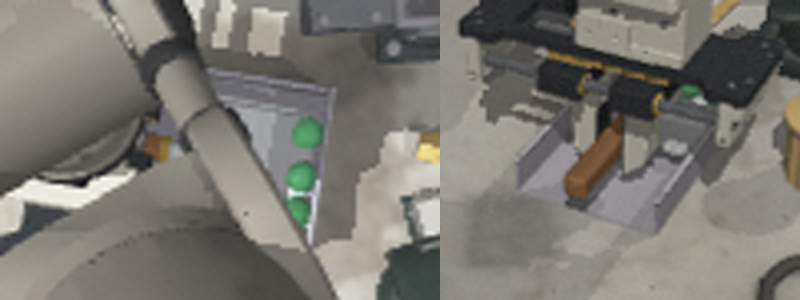

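Run:
```python
from h import *
o=get_obs();p=o['tool_pos'];print(o['contact_force'],p)
d=np.array([np.cos(np.radians(-100.1)),np.sin(np.radians(-100.1))]);n=np.array([-d[1],d[0]])
a=cap('top');h=cv2.cvtColor(a['pixels'],cv2.COLOR_RGB2HSV);m=cv2.inRange(h,(45,90,40),(85,255,255));m[:200]=0;m[240:]=0;m[:,:250]=0;m[:,285:]=0
N,l,st,c=cv2.connectedComponentsWithStats(m)
for i in range(1,N):
    if st[i,4]>8:
        w=onz(a,c[i],10);q=w[:2]-[440.7,279.9];print(c[i],st[i],w,'pan',q@d,q@n)
cv2.imwrite('pics/m4.png',cv2.resize(a['pixels'][190:250,225:285,::-1],None,fx=8,fy=8,interpolation=2))
```

```text
[-9.12458351  4.72010057  3.48359222] [445.37802327 341.34501507  25.29416565]
[266.41463415 213.        ] [263 210   8   7  41] [450.72480876 216.75338623  10.        ] pan 60.41002416761411 20.943271023816997
[264.925 223.725] [262 221   7   7  40] [423.30566112 221.07809539  10.        ] pan 60.96074040256192 -6.8093771042155105
[264.45454545 232.27272727] [262 230   5   7  22] [401.61641668 222.67051142  10.        ] pan 63.196573545288146 -28.441764011606697
```

View pics/m4.png

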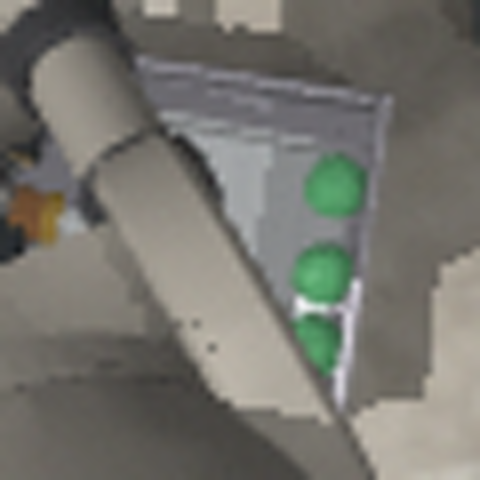

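The image shows all three lumps against the back wall, with the scoop's side wall ending near crop (315,150). The sideways 9 N is the gripper body's end brushing the knob's flange. Moving on slides it away from the knob, so I'll go on gently with a slight -y easing.

```bash
python3 -m pendant '{"dp":[[-0.001,-0.001,0],[-0.002,-0.0015,0],[-0.003,-0.0015,0],[-0.004,-0.0015,0]],"rotation":[[0,0,0],[0,0,0],[0,0,0],[0,0,0]]}'
python3 - <<'E'
from h import *
o=get_obs();p=o['tool_pos'];print(o['contact_force'],o['moment'])
d=np.array([np.cos(np.radians(-100.1)),np.sin(np.radians(-100.1))]);n=np.array([-d[1],d[0]])
q=p[:2]-[440.7,279.9];print('nose',q@d+126,q@n)
E
```

```text
time: 7.68
tool_pos: [444.6, 337.6, 25.4]
tcp_rot: [-3.14, -0.0, 1.395]
contact_force: [-4.8, 3.3, 1.4]
grip_width: 15.9
finger_force: 29.8
[-4.82118391  3.26972516  1.44938764] [0.43448049 0.27413244 0.22764633]
nose 68.56562153008016 -6.305678863304912
```

Force is dropping as expected; I'll continue to the wall.

```bash
python3 -m pendant '{"dp":[[-0.001,-0.0002,0],[-0.002,-0.0005,0],[-0.003,-0.0005,0],[-0.003,-0.0005,0]],"rotation":[[0,0,0],[0,0,0],[0,0,0],[0,0,0]]}'
python3 - <<'E'
from h import *
o=get_obs();p=o['tool_pos'];print(o['contact_force'],o['moment'])
d=np.array([np.cos(np.radians(-100.1)),np.sin(np.radians(-100.1))]);n=np.array([-d[1],d[0]])
q=p[:2]-[440.7,279.9];print('nose',q@d+126,q@n)
a=cap('top');h=cv2.cvtColor(a['pixels'],cv2.COLOR_RGB2HSV);m=cv2.inRange(h,(45,90,40),(85,255,255));m[:200]=0;m[240:]=0;m[:,:250]=0;m[:,285:]=0
N,l,st,c=cv2.connectedComponentsWithStats(m)
for i in range(1,N):
    if st[i,4]>8:
        w=onz(a,c[i],12);q=w[:2]-[440.7,279.9];print(c[i],st[i,4],'pan',q@d,q@n)
b=cap('side')
hb=cv2.cvtColor(b['pixels'],cv2.COLOR_RGB2HSV);m=cv2.inRange(hb,(45,90,40),(85,255,255));m[:215]=0;m[250:]=0;m[:,:250]=0;m[:,310:]=0
N,l,st,cb=cv2.connectedComponentsWithStats(m)
for i in range(1,N):
    if st[i,4]>4: print('side',cb[i],st[i])
cv2.imwrite('pics/m5.png',cv2.hconcat([cv2.resize(a['pixels'][195:245,235:285,::-1],(400,400),interpolation=2),cv2.resize(b['pixels'][205:265,250:310,::-1],(400,400),interpolation=2)]))
E
```

```text
time: 8.18
tool_pos: [444.3, 336.1, 25.8]
tcp_rot: [3.141, -0.003, 1.395]
contact_force: [-4.2, 9.5, 1.2]
grip_width: 15.9
finger_force: 29.8
[-4.15865976  9.5198958   1.19876414] [1.4214785  0.36311265 0.15523848]
nose 70.03345326015642 -6.280277718113039
[266.325 213.025] 40 pan 60.18026633600476 20.632014307680645
[264.925 223.725] 40 pan 60.94649969417879 -6.962765928875835
side [286.05263158 228.89473684] [284 226   5   6  19]
side [292.09090909 232.72727273] [290 231   5   4  11]
```

View pics/m5.png

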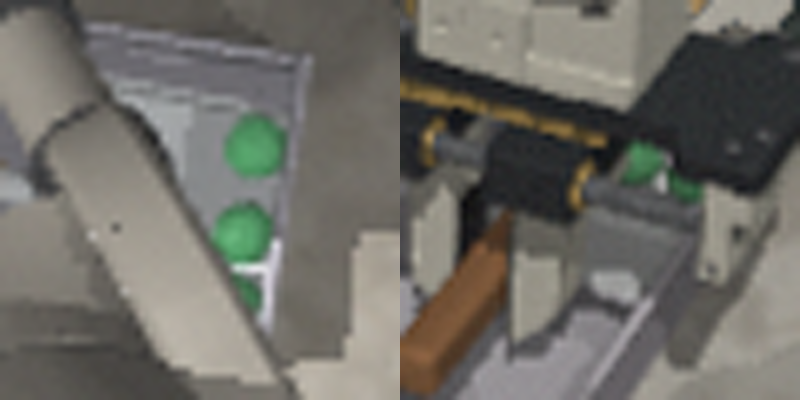

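The lumps stayed at the wall while the nose slid under them, and the nose is now against the wall. Next I'll lift with the nose rising along the wall while tilting back.

Run:
```python
from h import *
o=get_obs();p=o['tool_pos'];yaw=-100.07
off=tcp((0,0,0),yaw,0);N=p-off
d=np.array([np.cos(np.radians(yaw)),np.sin(np.radians(yaw)),0])
print('nose',N)
for z,t in((1.5,1),(5,3),(10,6),(16,9),(22,12),(30,16),(40,20),(55,22)):
    go((*tcp(N-d*1.0+[0,0,z],yaw,t),yaw,t))
```

```text
nose [422.29380716 212.0601462    2.78546847]
dp [0.0014, -0.0, 0.0007] rot [0.0, -0.021, -0.0] |dp| 0.002 deg 1
dp [0.002, -0.0, 0.0016] rot [0.0, -0.056, -0.0] |dp| 0.003 deg 3
dp [0.0027, -0.0, 0.0033] rot [0.0, -0.108, -0.0] |dp| 0.004 deg 6
dp [0.003, -0.0, 0.004] rot [0.0, -0.16, -0.0] |dp| 0.005 deg 9
dp [0.003, -0.0, 0.0047] rot [0.0, -0.213, -0.0] |dp| 0.006 deg 12
dp [0.0024, -0.0, 0.0056] rot [0.0, -0.282, -0.0] |dp| 0.006 deg 16
dp [0.0013, -0.0, 0.0045] rot [0.0, -0.352, -0.0] |dp| 0.005 deg 20
dp [0.0005, 0.0, -0.0061] rot [0.0, -0.387, -0.0] |dp| 0.006 deg 22
```

```bash
python3 -m pendant '{"dp":[[0.0014,0,0.0007],[0.002,0,0.0016],[0.0027,0,0.0033],[0.003,0,0.004],[0.003,0,0.0047],[0.0024,0,0.0056],[0.0013,0,0.0045],[0.0005,0,-0.006]],"rotation":[[0,-0.021,0],[0,-0.056,0],[0,-0.108,0],[0,-0.16,0],[0,-0.213,0],[0,-0.282,0],[0,-0.352,0],[0,-0.387,0]]}'
python3 - <<'E'
from h import *
o=get_obs();p=o['tool_pos'];yaw=-100.07
N=p-tcp((0,0,0),yaw,22);print('nose',N,o['moment'])
for z in(100,200): go((*tcp((N[0],N[1]+10,N[2]+z),yaw,22),yaw,22))
E
```

```text
time: 9.28
tool_pos: [443.9, 335.2, 29.9]
tcp_rot: [-3.14, 0.389, 1.396]
contact_force: [-0.9, 2.9, -3.5]
grip_width: 15.6
finger_force: 30.0
nose [421.97993018 211.71870106  55.74340182] [ 1.27705563 -0.16299268 -0.11135034]
dp [-0.0289, -0.0019, -0.0962] rot [-0.001, 0.005, 0.0] |dp| 0.100 deg 0
dp [-0.0668, -0.002, -0.1888] rot [-0.001, 0.005, 0.0] |dp| 0.200 deg 0
```

```bash
python3 -m pendant '{"dp":[[-0.002,0,-0.015],[-0.008,-0.001,-0.035],[-0.017,-0.001,-0.06],[-0.029,-0.001,-0.096],[-0.040,-0.001,-0.125],[-0.053,-0.001,-0.155],[-0.067,-0.001,-0.189],[-0.067,-0.001,-0.189]],"rotation":[[0,0,0],[0,0,0],[0,0,0],[0,0,0],[0,0,0],[0,0,0],[0,0,0],[0,0,0]]}'
python3 - <<'E'
from h import *
o=get_obs();print(o['moment'])
a=cap('top');b=cap('side')
cv2.imwrite('pics/m6.png',cv2.hconcat([cv2.resize(a['pixels'][130:255,190:315,::-1],(400,400),interpolation=2),cv2.resize(b['pixels'][100:270,190:360,::-1],(400,400),interpolation=2)]))
E
```

```text
time: 10.28
tool_pos: [446.5, 344.4, 235.3]
tcp_rot: [3.136, 0.382, 1.392]
contact_force: [0.7, -0.5, -2.8]
grip_width: 15.9
finger_force: 30.0
[ 0.43807734 -0.17859392  0.02112272]
```

View pics/m6.png

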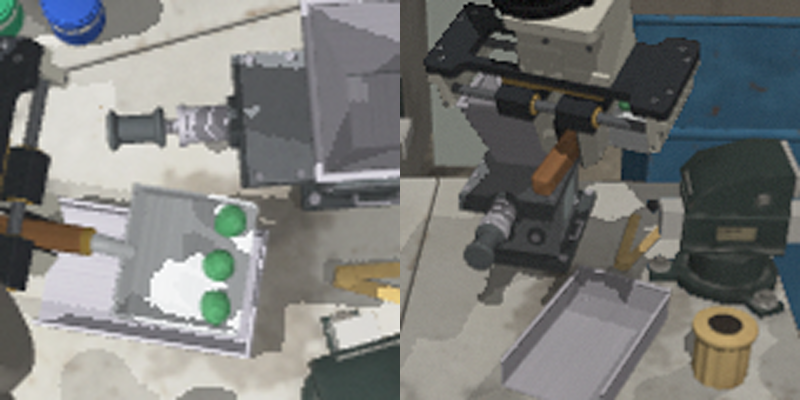

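All three lumps sit on the blade at crop (232,220), (218,265), (215,307), and the pan is empty. I'll check whether the scoop has slipped in pitch within the grip.

Run:
```python
from h import *
o=get_obs();p=o['tool_pos'];R=Ro.from_euler('xyz',o['tcp_rot'])
a=cap('top');b=cap('side');yaw=-100.07
g=p-19*R.apply([0,0,1])
h=cv2.cvtColor(a['pixels'],cv2.COLOR_RGB2HSV);m=cv2.inRange(h,(45,90,40),(85,255,255));m[:180]=0;m[:,:240]=0;m[:,285:]=0;m[250:]=0
N,l,st,c=cv2.connectedComponentsWithStats(m);L=[c[i] for i in range(1,N) if st[i,4]>15]
hb=cv2.cvtColor(b['pixels'],cv2.COLOR_RGB2HSV);m=cv2.inRange(hb,(45,90,40),(85,255,255));m[:120]=0;m[170:]=0;m[:,:260]=0;m[:,310:]=0
N,l,st,cb=cv2.connectedComponentsWithStats(m);M=[cb[i] for i in range(1,N) if st[i,4]>3]
print(L,M)
for u in L:
    for v in M: print(tri(a,u,b,v))
mb=cv2.inRange(hb,(5,100,60),(20,255,255));mb[:140]=0;mb[195:]=0;mb[:,:235]=0;mb[:,285:]=0
N,l,st,cc=cv2.connectedComponentsWithStats(mb);i=max(range(1,N),key=lambda i:st[i,4]);pp=np.argwhere(l==i)[:,::-1]
print('side handle lowest-left px',pp[pp[:,1].argmax()],pp[:,0].min(),pp[:,1].max(),cc[i])
for t in (22,15,10,5,0):
    S=Ro.from_euler('z',yaw,degrees=True)*Ro.from_euler('y',-t,degrees=True)
    e=g+S.apply([[-63,-8,-9],[-63,8,-9],[-63,8,9],[-63,-8,9]])
    n=g+S.apply([[126,y,-40] for y in(-41,0,41)]);r=g+S.apply([[54,y,-14] for y in(-41,41)])
    print(t,'end',proj(b,e).round().tolist(),'nose top',proj(a,n).round().tolist(),'rear top',proj(a,r).round().tolist(),'lump z',(g+S.apply([115,0,-32]))[2])
```

```text
[array([261.17142857, 199.67142857]), array([255.97014925, 212.91044776]), array([255.50746269, 225.71641791])] [array([285.14285714, 145.92857143])]
(array([443.08997567, 230.63507049, 227.67520542]), np.float64(24.28011243397126))
(array([428.46665559, 242.93082919, 232.11763107]), np.float64(0.12687784138138333))
(array([415.35808984, 246.12539449, 233.52185944]), np.float64(24.760144816392177))
side handle lowest-left px [250 183] 247 183 [256.19636364 170.67636364]
22 end [[254.0, 188.0], [246.0, 186.0], [245.0, 179.0], [253.0, 181.0]] nose top [[264.0, 235.0], [267.0, 214.0], [271.0, 193.0]] rear top [[224.0, 229.0], [232.0, 187.0]] lump z 262.67924093807756
15 end [[254.0, 185.0], [245.0, 183.0], [244.0, 175.0], [252.0, 177.0]] nose top [[264.0, 236.0], [267.0, 215.0], [271.0, 194.0]] rear top [[225.0, 229.0], [232.0, 187.0]] lump z 248.12392978692455
10 end [[253.0, 183.0], [245.0, 181.0], [244.0, 173.0], [252.0, 175.0]] nose top [[263.0, 236.0], [267.0, 215.0], [270.0, 195.0]] rear top [[225.0, 229.0], [232.0, 188.0]] lump z 237.72505837669118
5 end [[253.0, 181.0], [244.0, 179.0], [244.0, 170.0], [252.0, 172.0]] nose top [[262.0, 236.0], [266.0, 216.0], [269.0, 196.0]] rear top [[225.0, 229.0], [232.0, 188.0]] lump z 227.41404611842967
0 end [[252.0, 178.0], [244.0, 176.0], [244.0, 167.0], [253.0, 169.0]] nose top [[261.0, 236.0], [264.0, 216.0], [267.0, 196.0]] rear top [[224.0, 229.0], [232.0, 189.0]] lump z 217.26936604138484
```

```bash
cat >> h.py <<'E'
SL=12.5
MY=-87.6
def P(mx,mz,s,yaw=MY,my=0,hop=(555,112.5)):
    """TCP target for nose at mill coords (mx,my), height mz, scoop nose-up s"""
    m=Ro.from_euler('z',MY,degrees=True)
    n=np.array([hop[0],hop[1],0])+m.apply([mx,my,0])+[0,0,mz]
    S=Ro.from_euler('z',yaw,degrees=True)*Ro.from_euler('y',-s,degrees=True)
    Tz=(Ro.from_euler('z',yaw,degrees=True)*Ro.from_euler('y',-(s+SL),degrees=True)).apply([0,0,-1])
    t=n+S.apply([-126,0,42])+19*Tz
    return (*t,yaw,s+SL)
E
python3 - <<'E'
from h import *
o=get_obs();p=o['tool_pos']; print(p)
A=P(-100,245,12,-94); B=P(-35,230,12);C=P(-27,205,4)
print(A,B,C);go(A,B,C)
E
```

```text
[444.80659473 343.58094964 230.4649411 ]
(np.float64(559.469193284364), np.float64(336.20969943260604), np.float64(242.59606204112782), -94, 24.5) (np.float64(548.3375953384602), np.float64(271.46015961321984), np.float64(227.59606204112785), -87.6, 24.5) (np.float64(548.7091649827664), np.float64(262.59477647200725), np.float64(219.89079945665716), -87.6, 16.5)
dp [0.0072, 0.1142, -0.0163] rot [-0.044, -0.039, -0.097] |dp| 0.116 deg 6
dp [-0.0479, 0.1146, 0.0225] rot [-0.088, -0.039, -0.2] |dp| 0.126 deg 13
dp [-0.053, 0.1165, 0.0329] rot [-0.074, 0.1, -0.205] |dp| 0.132 deg 14
```

```bash
python3 -m pendant '{"dp":[[0.000,0.006,-0.001],[0.001,0.018,-0.003],[0.002,0.035,-0.005],[0.003,0.055,-0.008],[0.005,0.075,-0.011],[0.006,0.093,-0.013],[0.007,0.107,-0.015],[0.007,0.114,-0.016]],"rotation":[[0,-0.01,0],[-0.007,-0.02,-0.015],[-0.014,-0.03,-0.03],[-0.02,-0.039,-0.047],[-0.028,-0.039,-0.064],[-0.035,-0.039,-0.08],[-0.04,-0.039,-0.09],[-0.044,-0.039,-0.097]]}'
python3 - <<'E'
from h import *
go(P(-35,230,12),P(-27,208,4))
E
```

```text
time: 11.48
tool_pos: [560.7, 336.1, 243.0]
tcp_rot: [3.14, 0.427, 1.501]
contact_force: [-0.0, 0.6, -1.4]
grip_width: 15.7
finger_force: 30.0
dp [-0.0531, -0.0079, 0.0411] rot [-0.045, -0.0, -0.102] |dp| 0.068 deg 6
dp [-0.0592, -0.0069, 0.049] rot [-0.038, 0.139, -0.105] |dp| 0.077 deg 10
```

```bash
python3 -m pendant '{"dp":[[-0.004,-0.001,0.003],[-0.012,-0.002,0.009],[-0.022,-0.004,0.017],[-0.033,-0.005,0.025],[-0.043,-0.007,0.033],[-0.05,-0.008,0.039],[-0.053,-0.008,0.041],[-0.053,-0.008,0.041]],"rotation":[[-0.003,0,-0.008],[-0.01,0,-0.023],[-0.02,0,-0.042],[-0.028,0,-0.063],[-0.037,0,-0.083],[-0.042,0,-0.096],[-0.045,0,-0.102],[-0.045,0,-0.102]]}'
python3 - <<'E'
from h import *
o=get_obs();print(o['tool_pos'])
a=cap('top');b=cap('side')
cv2.imwrite('pics/m7.png',cv2.hconcat([cv2.resize(a['pixels'][90:215,230:355,::-1],(400,400),interpolation=2),cv2.resize(b['pixels'][50:220,160:330,::-1],(400,400),interpolation=2)]))
h=cv2.cvtColor(a['pixels'],cv2.COLOR_RGB2HSV);m=cv2.inRange(h,(45,90,40),(85,255,255));m[:90]=0;m[:,:240]=0;m[:,355:]=0;m[215:]=0
N,l,st,c=cv2.connectedComponentsWithStats(m);print([(c[i],onz(a,c[i],235)) for i in range(1,N) if st[i,4]>15])
for t in((-27,208,4),(-24,205,-8),(-22,200,-20),(-20,190,-32),(-18,180,-45)):go(P(*t))
E
```

```text
time: 12.48
tool_pos: [547.1, 272.0, 228.5]
tcp_rot: [3.14, 0.426, 1.612]
contact_force: [-0.6, -0.9, -1.4]
grip_width: 15.4
finger_force: 30.0
[547.10721919 271.98491587 228.54645904]
[(array([271.06349206, 141.34920635]), array([573.59821472, 210.15880196, 235.        ])), (array([272.25423729, 152.18644068]), array([550.8417866 , 208.22375908, 235.        ])), (array([272.36507937, 165.04761905]), array([524.16379991, 208.57283193, 235.        ]))]
dp [-0.0066, 0.0011, 0.0091] rot [0.001, 0.138, -0.0] |dp| 0.011 deg 8
dp [-0.0238, 0.0011, -0.0076] rot [0.001, 0.348, -0.0] |dp| 0.025 deg 20
dp [-0.0432, 0.0011, -0.0191] rot [0.001, 0.557, 0.0] |dp| 0.047 deg 32
dp [-0.0637, 0.0011, -0.0216] rot [0.001, 0.766, 0.0] |dp| 0.067 deg 44
dp [-0.0884, 0.0011, -0.0196] rot [0.001, 0.993, 0.0] |dp| 0.090 deg 57
```

View pics/m7.png

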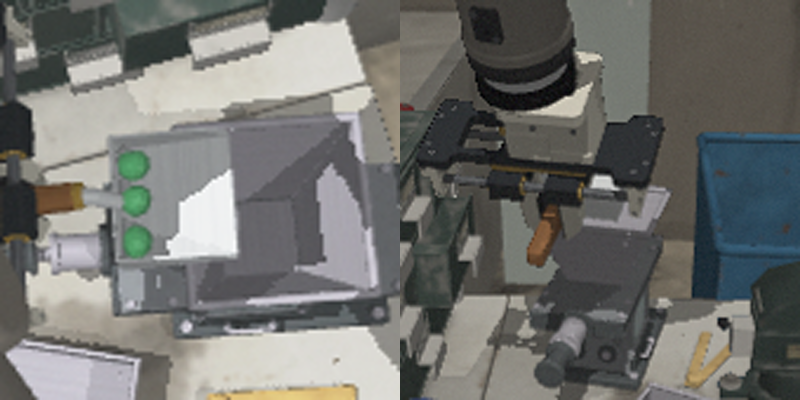

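The lumps have slid back to the scoop's rear wall, at crop (133,165), (135,200), (137,240), and the nose is over the hopper. Tipping now.

```bash
python3 -m pendant '{"dp":[[-0.003,0.001,0.005],[-0.007,0.001,0.009],[-0.015,0.001,0.001],[-0.024,0.001,-0.008],[-0.043,0.001,-0.019],[-0.064,0.001,-0.022],[-0.088,0.001,-0.020],[-0.088,0.001,-0.020]],"rotation":[[0,0.07,0],[0,0.138,0],[0,0.24,0],[0,0.348,0],[0,0.5,0],[0,0.66,0],[0,0.83,0],[0,0.993,0]]}'; python3 -m pendant '{"dp":[[0,0,0],[0,0,0],[0,0,0]],"rotation":[[0,0,0],[0,0,0],[0,0,0]]}'
python3 - <<'E'
from h import *
o=get_obs();print(o['tool_pos'],o['moment'])
a=cap('top','top8')
h=cv2.cvtColor(a['pixels'],cv2.COLOR_RGB2HSV);m=cv2.inRange(h,(45,90,40),(85,255,255));m[:115]=0;m[:,:240]=0;m[:,355:]=0;m[250:]=0
N,l,st,c=cv2.connectedComponentsWithStats(m);print([(c[i],st[i,4],onz(a,c[i],125)) for i in range(1,N) if st[i,4]>5])
E
```

```text
time: 13.58
tool_pos: [552.1, 198.7, 284.7]
tcp_rot: [3.136, -0.571, 1.614]
contact_force: [-1.1, -0.2, -3.2]
grip_width: 15.4
finger_force: 30.0
time: 13.95
tool_pos: [551.0, 201.5, 283.5]
tcp_rot: [3.139, -0.565, 1.617]
contact_force: [-0.0, -0.2, -1.3]
grip_width: 15.7
finger_force: 30.0
[550.95915692 201.52947788 283.52618386] [-0.40096915 -0.1144711   0.01779066]
[]
```

Run:
```python
from h import *
go(P(-25,215,-20),P(-60,240,0),P(-110,250,0))
```

```text
dp [0.0332, 0.0005, 0.0267] rot [0.001, -0.434, 0.003] |dp| 0.043 deg 25
dp [0.0675, 0.0006, 0.0666] rot [0.001, -0.784, 0.003] |dp| 0.095 deg 45
dp [0.1151, 0.0007, 0.0849] rot [0.001, -0.784, 0.003] |dp| 0.143 deg 45
```

```bash
python3 -m pendant '{"dp":[[0.016,0,0.008],[0.033,0,0.024],[0.033,0,0.027],[0.045,0,0.04],[0.067,0,0.062],[0.067,0,0.067],[0.1,0,0.08],[0.115,0,0.085]],"rotation":[[0,-0.15,0],[0,-0.3,0],[0,-0.434,0],[0,-0.6,0],[0,-0.784,0],[0,-0.784,0],[0,-0.784,0],[0,-0.784,0]]}';python3 - <<'E'
from h import *
o=get_obs();print(o['tool_pos'],o['moment'])
a=cap('top','top9');cap('side','side9')
h=cv2.cvtColor(a['pixels'],cv2.COLOR_RGB2HSV);m=cv2.inRange(h,(45,70,30),(85,255,255));m[:115]=0;m[:,:220]=0;m[:,365:]=0;m[250:]=0
N,l,st,c=cv2.connectedComponentsWithStats(m);print([(c[i].round(1),st[i],onz(a,c[i],125)) for i in range(1,N) if st[i,4]>3])
print('hopper floor px',proj(a,[[555+sx*28,112.5+sy*28,112] for sx,sy in((1,1),(1,-1),(-1,-1),(-1,1))]).round().tolist())
E
```

```text
time: 15.0
tool_pos: [544.7, 344.7, 273.4]
tcp_rot: [3.14, 0.216, 1.614]
contact_force: [0.2, -0.0, -1.1]
grip_width: 15.6
finger_force: 30.0
[544.66271836 344.73208345 273.43775853] [ 0.24575795 -0.11763108  0.01481475]
[(array([306.8, 162.8]), array([299, 153,  17,  19, 153], dtype=int32), array([554.03532795, 123.85164384, 125.        ]))]
hopper floor px [[299.0, 152.0], [322.0, 152.0], [323.0, 175.0], [299.0, 175.0]]
```

All three lumps show as one 153 px green patch inside the hopper floor. Next I'll lay the scoop back in the pan's open end.

```bash
cat >> h.py <<'E'
def Q(X,Y,z,s,yaw=-100.1):
    d=Ro.from_euler('z',yaw,degrees=True)
    n=np.array([440.7,279.9,0])+d.apply([X,Y,0])+[0,0,z]
    S=d*Ro.from_euler('y',-s,degrees=True); Tz=(d*Ro.from_euler('y',-(s+SL),degrees=True)).apply([0,0,-1])
    return (*(n+S.apply([-126,0,42])+19*Tz),yaw,s+SL)
E
python3 - <<'E'
from h import *
go(Q(-25,0,200,0),Q(-25,0,60,0),Q(-25,0,12,0))
b=cap('side');o=get_obs();p=o['tool_pos'];R=Ro.from_euler('xyz',o['tcp_rot']);g=p-19*R.apply([0,0,1])
# pitch check from side: handle mask fit
hb=cv2.cvtColor(b['pixels'],cv2.COLOR_RGB2HSV);mb=cv2.inRange(hb,(5,100,60),(20,255,255));u=proj(b,g)[0];print(u)
x0,y0=int(u[0]),int(u[1]);z=np.zeros_like(mb);z[y0-30:y0+40,x0-35:x0+30]=mb[y0-30:y0+40,x0-35:x0+30]
N,l,st,cc=cv2.connectedComponentsWithStats(z);i=max(range(1,N),key=lambda i:st[i,4]);pp=np.argwhere(l==i)[:,::-1];print(st[i],pp[:,1].max())
for s in(8,4,0,-4):
    S=Ro.from_euler('z',MY,degrees=True)*Ro.from_euler('y',-s,degrees=True);print(s,proj(b,g+S.apply([[-63,-8,-9],[-63,8,-9]])).round(1).tolist())
E
```

```text
dp [0.0921, -0.0748, 0.0309] rot [0.049, -0.003, 0.215] |dp| 0.123 deg 13
dp [0.1221, -0.0751, 0.1676] rot [0.049, -0.003, 0.215] |dp| 0.221 deg 13
dp [0.1324, -0.0752, 0.2145] rot [0.049, -0.003, 0.215] |dp| 0.263 deg 13
[213.64405022 130.14166498]
[199 124  17  26 234] 149
8 [[207.2, 152.5], [198.5, 151.5]]
4 [[206.8, 150.5], [198.2, 149.5]]
0 [[206.6, 148.4], [197.9, 147.4]]
-4 [[206.4, 146.1], [197.6, 145.2]]
```

```bash
python3 -m pendant '{"dp":[[0.046,-0.037,0.015],[0.092,-0.075,0.031],[0.092,-0.075,0.031],[0.102,-0.075,0.08],[0.112,-0.075,0.125],[0.122,-0.075,0.168],[0.127,-0.075,0.19],[0.1325,-0.075,0.2145]],"rotation":[[0.025,0,0.1],[0.049,-0.003,0.215],[0.049,-0.003,0.215],[0.049,-0.003,0.215],[0.049,-0.003,0.215],[0.049,-0.003,0.215],[0.049,-0.003,0.215],[0.049,-0.003,0.215]]}';python3 -m pendant '{"dp":[[0,0,0],[0,0,0]],"rotation":[[0,0,0],[0,0,0]]}';python3 - <<'E'
from h import *
o=get_obs();print(o['contact_force']);go(Q(-25,0,5,0),Q(-25,0,2.5,0))
E
```

```text
time: 16.15
tool_pos: [468.5, 421.3, 34.9]
tcp_rot: [3.141, 0.219, 1.391]
contact_force: [0.0, 0.6, -0.7]
grip_width: 15.8
finger_force: 30.0
time: 16.4
tool_pos: [468.2, 422.4, 36.4]
tcp_rot: [3.14, 0.219, 1.391]
contact_force: [0.0, -0.1, -0.9]
grip_width: 15.5
finger_force: 30.0
[ 0.01160279 -0.1134087  -0.92904619]
dp [0.0035, -0.0021, 0.0074] rot [0.001, 0.001, -0.003] |dp| 0.008 deg 0
dp [0.004, -0.0021, 0.0098] rot [0.001, 0.001, -0.003] |dp| 0.011 deg 0
```

```bash
python3 -m pendant '{"dp":[[0.001,-0.001,0.003],[0.0025,-0.002,0.006],[0.0035,-0.002,0.0075],[0.0035,-0.002,0.0085],[0.004,-0.002,0.0095],[0.004,-0.002,0.0095]],"rotation":[[0,0,0],[0,0,0],[0,0,0],[0,0,0],[0,0,0],[0,0,0]]}'
```

```text
time: 17.15
tool_pos: [465.3, 424.8, 24.7]
tcp_rot: [-3.141, 0.22, 1.392]
contact_force: [0.8, -0.1, -0.8]
grip_width: 15.9
finger_force: 30.0
```

```bash
python3 -m pendant '{"dp":[[0,0,0.001],[0,0,0.002],[0,0,0.003],[0,0,0.003]],"rotation":[[0,0,0],[0,0,0],[0,0,0],[0,0,0]]}'
```

```text
time: 17.65
tool_pos: [465.4, 424.5, 22.7]
tcp_rot: [3.141, 0.22, 1.392]
contact_force: [-0.9, 0.9, 4.3]
grip_width: 15.7
finger_force: 30.0
```

Contact is made, so I'll open the gripper, then compute the withdrawal and the approach to the knob.

```bash
python3 -m pendant '{"dp":[[0,0,0],[0,0,0],[0,0,0],[0,0,0],[0,0,0],[0,0,0],[0,0,0]],"rotation":[[0,0,0],[0,0,0],[0,0,0],[0,0,0],[0,0,0],[0,0,0],[0,0,0]]}' 0.0918;python3 - <<'E'
from h import *
print(get_obs()['contact_force'])
mx=Ro.from_euler('z',MY,degrees=True)
K0=np.array([555,112.5,0])+mx.apply([-185,0,103]);print('knob from mill',K0)
go((466,427,150,-100,0),(547,298,220,MY,0))
b=cap('side')
E
```

```text
time: 18.52
tool_pos: [465.2, 424.2, 21.8]
tcp_rot: [-3.141, 0.22, 1.392]
contact_force: [-0.5, 0.1, -0.2]
grip_width: 80.9
finger_force: 0.0
[-0.46221969  0.14860289 -0.21667828]
knob from mill [547.25300406 297.33772357 103.        ]
dp [-0.0252, 0.0003, -0.1257] rot [-0.001, 0.22, -0.004] |dp| 0.128 deg 13
dp [-0.1503, 0.1029, -0.1694] rot [-0.025, 0.219, -0.219] |dp| 0.249 deg 18
```

```bash
python3 -m pendant '{"dp":[[-0.006,0,-0.03],[-0.015,0,-0.08],[-0.025,0,-0.126],[-0.025,0,-0.126],[-0.08,0.05,-0.145],[-0.13,0.09,-0.165],[-0.15,0.103,-0.169],[-0.15,0.103,-0.169]],"rotation":[[0,0,0],[0,0,0],[0,0.11,0],[0,0.22,0],[-0.01,0.22,-0.1],[-0.025,0.219,-0.219],[-0.025,0.219,-0.219],[-0.025,0.219,-0.219]]}' 0.0918;python3 -m pendant '{"dp":[[0,0,0],[0,0,0]],"rotation":[[0,0,0],[0,0,0]]}';python3 - <<'E'
from h import *
go((546.3,298,130,MY,0),(546.3,298,84,MY,0))
a=cap('top','t10');b=cap('side','s10')
h=cv2.cvtColor(a['pixels'],cv2.COLOR_RGB2HSV);m=cv2.inRange(h,(5,100,60),(20,255,255));m[:190]=0;m[225:]=0;m[:,:150]=0;m[:,205:]=0
N,l,st,c=cv2.connectedComponentsWithStats(m);i=max(range(1,N),key=lambda i:st[i,4]);print('scoop handle',c[i],st[i,4],onz(a,c[i],46))
E
```

```text
time: 19.58
tool_pos: [549.2, 295.7, 221.3]
tcp_rot: [3.138, -0.0, 1.608]
contact_force: [0.4, 0.9, -0.1]
grip_width: 91.5
finger_force: 0.0
time: 19.82
tool_pos: [546.2, 299.2, 218.7]
tcp_rot: [-3.14, 0.001, 1.614]
contact_force: [0.3, -0.1, 0.5]
grip_width: 91.7
finger_force: 0.0
dp [-0.0011, 0.0002, 0.0887] rot [-0.001, 0.001, 0.001] |dp| 0.089 deg 0
dp [-0.0011, 0.0002, 0.1347] rot [-0.001, 0.001, 0.001] |dp| 0.135 deg 0
scoop handle [174.89237668 205.47982063] 223 [469.20627909 443.77114708  46.        ]
```

```bash
python3 - <<'E'
from h import *
import pickle
a,b=pickle.load(open('c0.pkl','rb'))
print('pred',proj(b,[[546,318.5,103]]),'seen',189.7+110/3.3,119.7+290/3.3, 'sens',proj(b,[[546,318.5,108]]))
E
python3 -m pendant '{"dp":[[-0.001,0,0.04],[-0.001,0,0.088],[-0.001,0,0.118],[-0.001,0,0.135],[-0.001,0,0.135],[-0.001,0,0.135]],"rotation":[[0,0,0],[0,0,0],[0,0,0],[0,0,0],[0,0,0],[0,0,0]]}'
```

```text
pred [[221.06119944 208.00517909]] seen 223.03333333333333 207.5787878787879 sens [[220.99870092 206.03967779]]
time: 20.68
tool_pos: [548.0, 297.6, 85.9]
tcp_rot: [3.139, -0.0, 1.613]
contact_force: [-0.5, 0.7, 0.2]
grip_width: 91.7
finger_force: 0.0
```

```bash
python3 -m pendant '{"dp":[[0,0,0],[0,0,0],[0,0,0],[0,0,0],[0,0,0],[0,0,0],[0,0,0],[0,0,0]],"rotation":[[0,0,0],[0,0,0],[0,0,0],[0,0,0],[0,0,0],[0,0,0],[0,0,0],[0,0,0]]}' 0.012;python3 -m pendant '{"dp":[[0,0,0],[0,0,0],[0,0,0],[0,0,0]],"rotation":[[0,0,0],[0,0,0],[0,0,0],[0,0,0]]}'
python3 - <<'E'
from h import *
import pickle
a,b=cap('top'),cap('side')
pickle.dump((a,b),open('c1.pkl','wb'));print(get_obs()['contact_force'],get_obs()['tool_pos'])
E
```

```text
time: 21.68
tool_pos: [544.0, 297.0, 84.3]
tcp_rot: [-3.135, 0.002, 1.613]
contact_force: [-11.2, 0.8, 5.4]
grip_width: 19.9
finger_force: 30.0
time: 22.18
tool_pos: [544.0, 297.0, 84.2]
tcp_rot: [-3.135, 0.002, 1.613]
contact_force: [-11.4, -0.5, 6.1]
grip_width: 20.3
finger_force: 30.0
[-11.21672104  -0.34738631   6.08430912] [543.95078432 296.96340413  84.21994797]
```

```bash
python3 -m pendant '{"dp":[[0.003,-0.001,-0.0005],[0.009,-0.002,-0.001],[0.016,-0.002,-0.001],[0.024,-0.002,-0.001],[0.032,-0.002,-0.001],[0.039,-0.002,-0.001],[0.044,-0.002,-0.001],[0.046,-0.002,-0.001]],"rotation":[[0,0,0],[0,0,0],[0,0,0],[0,0,0],[0,0,0],[0,0,0],[0,0,0],[0,0,0]]}';python3 -m pendant '{"dp":[[0.001,0,0],[0.004,0,0],[0.008,0,0],[0.012,0,0],[0.015,0,0],[0.016,0,0],[0.016,0,0],[0.016,0,0]],"rotation":[[0,0,0],[0,0,0],[0,0,0],[0,0,0],[0,0,0],[0,0,0],[0,0,0],[0,0,0]]}'
python3 - <<'E'
from h import *
import pickle
o=get_obs();p=o['tool_pos'];print('pulled',np.linalg.norm((p-[543.95,296.96,84.2])[:2]),p,o['contact_force'])
a,b=cap('top','t11'),cap('side','s11')
a0,b0=pickle.load(open('c1.pkl','rb'))
ax=np.array([-.042,.999,0]);e0=np.array([555,112.5,103.])
# top view: grey profile along rod axis, top of rod z=108
for nm,c in(('top',a),('side',b)):
    q=[e0+ax*s+[0,0,4] for s in range(140,232,3)];u=proj(c,q)
    g=cv2.cvtColor(c['pixels'],cv2.COLOR_RGB2GRAY)
    print(nm,[(s,int(g[int(round(v[1])),int(round(v[0]))])) for s,v in zip(range(140,232,3),u)])
h=cv2.cvtColor(a['pixels'],cv2.COLOR_RGB2HSV);m=cv2.inRange(h,(45,70,30),(85,255,255));m[:130]=0;m[:,:280]=0;m[:,350:]=0;m[200:]=0
print('green in hopper',cv2.countNonZero(m))
E
```

```text
time: 23.28
tool_pos: [541.3, 340.7, 84.3]
tcp_rot: [-3.136, 0.005, 1.613]
contact_force: [-4.9, -9.6, 0.7]
grip_width: 20.0
finger_force: 30.0
time: 24.28
tool_pos: [540.4, 356.2, 84.3]
tcp_rot: [-3.135, 0.006, 1.612]
contact_force: [-5.8, -9.3, 1.7]
grip_width: 19.9
finger_force: 30.0
pulled 59.362576029321836 [540.38293339 356.21530751  84.32859558] [-5.76136622 -9.34209966  1.71035354]
top [(140, 126), (143, 124), (146, 92), (149, 122), (152, 160), (155, 161), (158, 161), (161, 160), (164, 161), (167, 160), (170, 160), (173, 161), (176, 157), (179, 147), (182, 124), (185, 139), (188, 138), (191, 140), (194, 144), (197, 144), (200, 145), (203, 145), (206, 146), (209, 144), (212, 144), (215, 145), (218, 139), (221, 99), (224, 116), (227, 151), (230, 150)]
side [(140, 36), (143, 37), (146, 41), (149, 41), (152, 78), (155, 115), (158, 117), (161, 84), (164, 38), (167, 38), (170, 43), (173, 42), (176, 42), (179, 46), (182, 46), (185, 46), (188, 39), (191, 38), (194, 38), (197, 40), (200, 39), (203, 42), (206, 42), (209, 40), (212, 51), (215, 82), (218, 84), (221, 74), (224, 43), (227, 43), (230, 40)]
green in hopper 93
```

```bash
python3 -m pendant '{"dp":[[0.001,-0.0005,0],[0.002,-0.001,0],[0.0027,-0.001,0],[0.0027,-0.001,0],[0.0027,-0.001,0],[0.0027,-0.001,0]],"rotation":[[0,0,0],[0,0,0],[0,0,0],[0,0,0],[0,0,0],[0,0,0]]}'
python3 - <<'E'
from h import *
import pickle
o=get_obs();p=o['tool_pos'];print('pulled',np.linalg.norm((p-[543.95,296.96,84.2])[:2]),p,o['contact_force'])
a,b=cap('top','t12'),cap('side','s12')
for nm,c,zz in(('top',a,112),('side',b,65)):
    h=cv2.cvtColor(c['pixels'],cv2.COLOR_RGB2HSV);m=cv2.inRange(h,(45,70,30),(85,255,255))
    N,l,st,cc=cv2.connectedComponentsWithStats(m)
    for i in range(1,N):
        if st[i,4]>3: print(nm,cc[i].round(1),st[i],'%s'%onz(c,cc[i],zz).round())
print('chamber px',proj(a,[[555,112.5,65]]),proj(b,[[555,112.5,65]]))
print('floor px',proj(a,[[555+sx*28,112.5+sy*28,112] for sx,sy in((1,1),(1,-1),(-1,-1),(-1,1))]).round().tolist())
print('rolls-level px',proj(a,[[555+sx*28,112.5+sy*28,60] for sx,sy in((1,1),(1,-1),(-1,-1),(-1,1))]).round().tolist())
E
```

```text
time: 25.12
tool_pos: [540.3, 358.6, 84.3]
tcp_rot: [-3.137, 0.006, 1.612]
contact_force: [-3.0, -9.9, -0.0]
grip_width: 20.2
finger_force: 30.0
pulled 61.78520733999926 [540.25159618 358.63441654  84.34043488] [-3.04261367 -9.91210961 -0.01586478]
top [205.2   6.6] [202   3   8   8  43] [965. 364. 112.]
top [360.7  54. ] [351  43  20  24  46] [831. -21. 112.]
top [308.6 157.8] [305 154   8   8  50] [569. 118. 112.]
top [306.1 169.5] [303 166   7   8  44] [541. 124. 112.]
side [96.2 92.4] [94 88  5 11 37] [1420. -466.   65.]
side [176.5 103.5] [176 103   2   2   4] [1011. -425.   65.]
side [157.2 240.7] [145 236  20  15 108] [650. 420.  65.]
side [163.7 259. ] [162 251   5  16  49] [610. 469.  65.]
chamber px [[308.273168   168.03641489]] [[245.08296631 179.6439045 ]]
floor px [[299.0, 152.0], [322.0, 152.0], [323.0, 175.0], [299.0, 175.0]]
rolls-level px [[296.0, 158.0], [319.0, 157.0], [320.0, 179.0], [297.0, 180.0]]
```

```bash
python3 -m pendant '{"dp":[[0,0,0],[0,0,0],[0,0,0],[0,0,0],[0,0,0],[0,0,0]],"rotation":[[0,0,0],[0,0,0],[0,0,0],[0,0,0],[0,0,0],[0,0,0]]}'
python3 - <<'E'
from h import *
a=cap('top','t13')
for nm in('top9','t11','t12','t13'):
    im=cv2.imread(f'pics/{nm}.png')[140:190,290:335]
    h=cv2.cvtColor(im,cv2.COLOR_BGR2HSV);m=cv2.inRange(h,(45,60,25),(85,255,255))
    N,l,st,cc=cv2.connectedComponentsWithStats(m)
    for i in range(1,N):
        if st[i,4]>3:
            u=cc[i]+[290,140];print(nm,u.round(1),st[i,4],'z112',onz(a,u,120).round()[:2],'z75',onz(a,u,75).round()[:2])
g=cv2.cvtColor(a['pixels'],cv2.COLOR_RGB2GRAY)[146:188:2,290:332:2];print(g)
E
```

```text
time: 25.98
tool_pos: [540.2, 358.6, 84.3]
tcp_rot: [-3.137, 0.006, 1.612]
contact_force: [-3.0, -9.6, 0.2]
grip_width: 20.2
finger_force: 30.0
top9 [306.9 162.6] 158 z112 [556. 123.] z75 [566. 117.]
t11 [308.6 157.8] 51 z112 [567. 119.] z75 [578. 112.]
t11 [305.9 169.5] 46 z112 [539. 126.] z75 [549. 120.]
t12 [308.6 157.8] 51 z112 [567. 119.] z75 [578. 112.]
t12 [306.1 169.5] 47 z112 [539. 125.] z75 [549. 119.]
t13 [308.6 157.8] 51 z112 [567. 119.] z75 [578. 112.]
t13 [306.1 169.5] 47 z112 [539. 125.] z75 [549. 119.]
[[111 112 111 113 114 114 113 115 115 115 114 115 112  89  90  92  90  91
   90  89 163]
 [112 111 111 114 114 113 114 114 113 113 113  92  91  92  92  92  90  87
   87  86  90]
 [112 110 113 112 115 115 114 116 114 116  93  93  93  92  92  91 100  88
   88  87  90]
 [110 111 110 110 114 114 113 105  97  81  77  75  72  71  69  70  86  87
   89  87  88]
 [111 112 109 112  85  70  72  70  70  75  71  71  69  71  70  67  84 107
   87  89  89]
 [111 110 111 112  94  69  69  71 112 118 102  74  66  70  70  65 169 172
  104  88  90]
 [111 111 112 111 101  86  89  94 133 145 
[... 593 characters left out ...]
1  86  87  94  92 101 110  99  96  94  93  89  92  91  81 163
  171 169 168]
 [128 111  90  86  87  98  98  98  99  98  97  96  95  95  96  94  92 143
  171 170 169]
 [148 111  89  87  86  95  89  86  84  86 102 104 105 103 103 102 102 102
  105 104 121]
 [160 112  87  88  84  83  83  83 100 103 104 102 103 103 101 103 102 102
  105 103 102]
 [172  89  86  85  83  84 101 102 102 103 101 104 102 103 104 102 102 103
  101 101 104]
 [122  89  82  86  83  99 103 102  89  97  94 109 119 131 159 173 178 184
  117 118 128]
 [125 107 110 113 117 121 128 131 133 149 209 202 197 192 189 181 121 106
  104  86  82]
 [122 121 122 122 112 107 103  99  96 106 125 147 147 169 170 171 109  79
   75  66  67]]
```

Run:
```python
import cv2,numpy as np
im=cv2.imread('pics/t13.png').astype(int)
d=im[:,:,1]-np.maximum(im[:,:,2],im[:,:,0])
np.set_printoptions(linewidth=200)
print(d[150:184,296:328])
```

```text
[[-7 -5 -8 ... -4 -2 -3]
 [-5 -6 -5 ... -3 -4 -4]
 [-7 -6 -6 ... -3 -4 -5]
 ...
 [-4 -3 -4 ... -4 -5 -6]
 [-3 -3 -3 ... -8 -6 -5]
 [-3 -5 -4 ... -6 -6 -6]]
```

Run:
```python
import cv2,numpy as np
im=cv2.imread('pics/t13.png').astype(int)
d=im[:,:,1]-np.maximum(im[:,:,2],im[:,:,0])
for r in range(150,184): print(r,''.join('#' if v>15 else '+' if v>3 else '.' for v in d[r,294:330]))
g=im.sum(2)//3
for r in range(152,182,2): print(r,' '.join('%3d'%v for v in g[r,296:326]))
```

```text
150 ....................................
151 ....................................
152 ....................................
153 ....................................
154 .............+++....................
155 ...........+#####+..................
156 ...........########.................
157 ...........########.................
158 ...........########.................
159 ...........########.................
160 ............#######.................
161 ............+#####..................
162 ....................................
163 ....................................
164 ....................................
165 ....................................
166 ..........+###+.....................
167 .........+#####+....................
168 ........+#######+...................
169 ........+#######+...................
170 ........+#######+...................
171 .........#######+...................
172 .........+######....................
173 ...........+###.....................
174 ....................................
175 ....................................
176 ..............................
[... 1453 characters left out ...]
 125 112 104  81  69  59  55  68  68  68  78  76  75  77  86  73  66 126 168 174
172  87  88  88  89  94  96  93  88  90 103  97 101  88  92  95  96  95  95  94  90  90  92  93  92  91  95  82 103 165 174
174  87  87  88  88  99 100  99 100  99  97  99 100  99  98  98  96  97  95  96  96  95  95  96  96  95  98  92  93 144 171
176  88  88  87  89  96  91  90  89  87  85  85  85  87  84 103 105 104 106 106 103 104 103 104 104 103 103 102 104 103 103
178  89  86  84  83  83  84  83  84  83  85 101 102 103 104 104 103 103 103 104 102 103 102 102 104 103 102 103 103 103 105
180  85  82  84  84  84  83 101 105 102 104 102 103 104 104 102 103 105 106 103 104 104 104 105 105 103 103 103 103 104 104
```

The gate is open at 61.8 mm with about 10 N on the rod. Two lumps are visible inside the port area at roll level, and the third must be hidden behind the near port edge, since no green is left in the hopper. Handing in.

```bash
python3 -c "
from plant import workorder,get_obs
o=get_obs();print(o['tool_pos'],o['finger_force']);print(workorder.close_job())"
```

```text
[540.22741638 358.62654191  84.31064381] 29.999452829360962
the job is handed in; nothing more can be done
None
```

I handed the job in at about 26 s: the cullet was tipped with the gate shut, the scoop is laid back in the pan, and the rod is held at about 61.8 mm of the 62 mm mark. Two lumps are visible below the open port; the third is out of camera view but not left in the hopper, so I take it to be on the rolls too. While scooping, the gripper body brushed the gate knob at about 9 N.

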